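# Find the hidden catch of the type case

### The arm

A 6-joint arm with a two-finger parallel gripper is mounted at the origin on the work surface. World frame = base frame: x ahead of the robot, y to its left, z up, the work surface at z = 0. Lengths are in m, angles in rad, forces in N, time in s.
With the tool pointing down it reaches from about 0.2 to 0.875 m from the base axis. Payload 3.4 kg.
Tool frame: the origin (TCP) lies between the finger pads; the fingertips stand 25 mm ahead of it and the grasp point (between the pads) lies 6 mm ahead of it (r.nose_length is the z of the fingertips in the tool frame, in m); z points along the fingers, x is the direction in which the jaws open and shut, and the axes are right-handed (so a half turn about z gives the same grasp; the last joint's range is limited). The gripper opens to 94 mm and grips with 3 to 60 N. Pads are 16 mm wide; open, the fingers measure 119 mm over their backs; the gripper's body (75 mm by 177 mm) begins 78 mm behind the grasp point.
Start: joints at [1.223, 0.276, 1.505, -0, 1.361, -0.121], TCP at [0.129, 0.56, 0.23] pointing down, gripper open.
Joint ranges: [-2.89, 2.89], [-0.75, 2.08], [0.22, 2.7], [-1.18, 4.32], [0.11, 2.71], [-2.7, 2.7]. Speed limits (rad/s): [2.57, 2.57, 3.14, 3.14, 3.14, 3.14].

### API

Orientations are given as a unit quaternion [w, x, y, z].
In Python, from plant import r, gripper_to, inverse_kinematics, vision, models, telemetry gives the robot as it stands. Calls block until the motion is done:
- r.move_to(position, orientation): joint-space move of the TCP to a pose.
- r.move_l(position, rot=None, vel=0.15, guard=None): straight line of the TCP; rot=None keeps the orientation; vel is the mean speed in m/s. With guard (N) it stops when the force on the tool has changed by that much, and returns True; else False.
- r.movej(angles): joint-space move.
- gripper_to(opening, f_grip=None): finger opening in m; f_grip is the grip in N (None keeps the last); returns when the fingers have stopped.
- r.hold(seconds).
- inverse_kinematics(position, orientation): joint angles nearest the present ones, or None.
- vision.snapshot(name): name is "scene" or "side" or "wrist"; returns the picture (420x560x3 uint8, red, green, blue); there is no depth.
- vision.get_calibration(name): a dict with "fx", "fy", "cx", "cy" (pixels), "position" and "orientation" of the camera in the world. Camera axes: x right, y down, z forward; pixel columns grow to the right and rows downward; lengths in m; the calibration is good to about 2 mm. A picture is of the moment at which its call begins: read the wrist's pose just before it. get_calibration takes no time and is no camera call; for the wrist camera it gives the pose at the moment of the call.
A pose or a line that the arm cannot do raises r.PlanningError and nothing moves.
- r.sign_off(): hands the job in, once; it reports no verdict.
Trained networks look in the newest picture that a camera, given by its name, has taken for a name from the list of things; names that differ only in an ending like _2 or _b are one class to them, and where a whole thing is asked for, a point or a joint stands for the part that bears it (a point fixed in the world has none). Each returns a list of dicts, best first, with "score" (0 to 1); they miss things now and then, are a little off and sometimes report something else, mostly with a low value. They report only what shows in the picture. A call takes as long as a camera call. They do not tell look-alikes from the thing itself.
- models.boxes_of(thing, camera): "at" ([x, y, z] in m, in world coordinates, good to about 4 mm: the middle of the surface that is visible of it).
- models.regions_of(thing, camera): "pixels" (420x560 bool, what is visible of it).
- models.mark_of(thing, camera): "at" ([x, y, z] in m, in world coordinates, good to about 4 mm: a listed point, or the origin of a listed thing).
Readings, each from a call of its own:
- telemetry.current_t(): time.
- telemetry.current_joints(): joint angles.
- telemetry.current_dq(): joint speeds.
- telemetry.current_joint_efforts(): joint torques, N m.
- telemetry.current_ee_pos(): TCP position.
- telemetry.current_tool_rot(): TCP orientation.
- telemetry.current_wrist_force(): force on the tool from outside, world axes, zero at the start.
- telemetry.current_torque(): the same for the moment, N m.
- telemetry.current_opening(): finger opening in m.
Only numpy, scipy, OpenCV 4.12 (cv2) and the standard library are available. Lean on these libraries where they do the work, as an engineer would, in place of code of your own. Each camera call takes 0.05 s, during which the arm holds its last target.

### The job

One of the four look-alike round discs set flush in the front panel of the plywood type case is really a push button, the catch of the flap behind it. Feel for it by pressing the discs with the fingertips, and push it in until the flap springs fully open; then move the hand clear and leave the flap open. Do not pick up, shift or knock over the things standing on and around the case.

Things in the scene. Friction and masses are not known exactly. Their poses are not given: they have to be found in the camera images.
- case: low plywood case, fixed to the table, 240 (x) x 390 (y) x 70 mm tall. Origin: centre of its underside; x axis from its front (robot's side) to its back, y to its left, z up. Its flat top, at 70 mm, is a fixed front panel 110 mm deep with a row of four round discs, then the flap. Spool and weight stand on the panel's ends, about 65 mm beyond the outer discs' centres
- disc1 (a point): centre of the top face of the leftmost disc, x -65, y 99 mm from the case's middle; the point stays at panel level when the disc is pushed in. All four discs look alike and any one may be the catch. A disc is 48 mm across, in a 52 mm hole, its top flush with the panel; centres 66 mm apart
- disc2 (a point): centre of the top face of the second from left disc, x -65, y 33 mm from the case's middle; the point stays at panel level when the disc is pushed in. The disc that is the catch is a spring button: it starts to give at about 1 N, then frees the flap when 3 to 4 mm in (3 to 4 N), is fully in at 5 mm (about 4 N) and springs back when let go
- disc3 (a point): centre of the top face of the third from left disc, x -65, y -33 mm from the case's middle; the point stays at panel level when the disc is pushed in. The three discs that are not the catch are rigid
- disc4 (a point): centre of the top face of the rightmost disc, x -65, y -99 mm from the case's middle; the point stays at panel level when the disc is pushed in. Same size as the others
- flap (a joint): opening angle of the flap in rad: 0 shut, flush with the panel; 1.45 fully open, nearly upright. Flap 125 x 362 x 8 mm, hinged on the case's back edge; its front edge lies 57 mm behind the disc centres. Latched it stays under 0.05; once freed a spring swings it up and away from the discs in one to two seconds, and it stays open
- spool: spool of bookbinding thread, 34 diameter, 36 tall, standing on the left end of the case's front panel (mm); loose. Origin: centre of its underside; z up
- weight: small turned steel paper weight with a knob, 34 diameter, 38 tall, standing on the right end of the front panel (mm); loose. Origin: centre of its underside; z up
- jar: closed jar, 56 diameter, 85 tall, standing on the table close to the left of the case (mm); loose. Origin: centre of its underside; z up
- straightedge: steel strip 260 x 30 x 6 lying on the table left of the jar (mm); loose. Origin: centre of its underside; z up
- book: small bound book 150 x 110 x 30 lying on the table right of the case (mm); loose. Origin: centre of its underside; z up
- tape: roll of tape, 80 outside diameter, 24 tall, lying on the table right of the case (mm); loose. Origin: centre of its underside; z up
- folder: folding stick 150 x 20 x 6 lying on the table in front of the case (mm); loose. Origin: centre of its underside; z up
Mind the look-alikes: they are no part of the job. Of the things shaped like the weight, the steel one is meant.

How it is judged:
By the outcome, as a careful person would: the job done as asked, in the order asked, and still so for the second after the job is handed in, with the robot touching nothing.
It also fails if it takes over 48 s, if anything falls off the work surface, if the arm or the gripper's body presses on something with over 40 N, if the wrist force passes 120 N, or if a joint passes its speed limit or range.

## Working session

There is one attempt and no reset: what is moved stays moved. The work goes in short steps, each a Python script; the robot and the scene stay as the last script left them, time stands still between calls to the robot, and variables do not carry over. Pictures are saved under pics/ and viewed, and the job is handed in when it is done.

```bash
mkdir -p pics; ls
python3 - <<'E'
from plant import r, gripper_to, inverse_kinematics, vision, models, telemetry
import cv2
for n in ("scene","side","wrist"):
    im=vision.snapshot(n); cv2.imwrite(f"pics/a_{n}.png",im[:,:,::-1])
    c=vision.get_calibration(n);print(n,c)
    for t in ["case","disc1","disc2","disc3","disc4","spool","weight","jar"]:
        try: print(t,[(d["score"],d["at"]) for d in models.mark_of(t,n)[:2]])
        except Exception as e: print(t,e)
print(telemetry.current_t(),telemetry.current_tool_rot(),r.nose_length)
E
```

```text
pics
scene {'fx': 475.8010831763181, 'fy': 475.8010831763181, 'cx': 283.1124070862399, 'cy': 218.9484664775046, 'position': array([ 1.47079421, -0.41215528,  0.81291237]), 'orientation': array([-0.39070893,  0.76270214,  0.45501341, -0.24206357])}
case [(0.73, [0.5828, 0.083, -0.0012])]
disc1 [(0.91, [0.5275, 0.1914, 0.0688]), (0.81, [0.511, 0.0577, 0.0717])]
disc2 [(0.91, [0.5275, 0.1914, 0.0688]), (0.81, [0.511, 0.0577, 0.0717])]
disc3 [(0.91, [0.5275, 0.1914, 0.0688]), (0.81, [0.511, 0.0577, 0.0717])]
disc4 [(0.91, [0.5275, 0.1914, 0.0688]), (0.81, [0.511, 0.0577, 0.0717])]
spool []
weight [(0.65, [0.4992, -0.074, 0.069]), (0.54, [0.7331, -0.2229, -0.0005])]
jar [(0.75, [0.5773, 0.347, 0.003])]
side {'fx': 533.109363559404, 'fy': 533.109363559404, 'cx': 275.09562112636723, 'cy': 209.18661095422502, 'position': array([ 0.31676115, -0.96019825,  0.71430227]), 'orientation': array([-0.49060629,  0.86269635, -0.11042718,  0.05353798])}
case [(0.75, [0.5747, 0.082, -0.0048])]
disc1 [(0.96, [0.5133, 0.0623, 0.0661]), (0.91, [0.5038, -0.0067, 0.0708])]
disc2 [(0.96, [0.5133, 0.0623, 0.0661]), (0.91, [0.5038, -0.0067, 0.0708])]
disc3 [(0.96, [0.5133, 0.0623, 0.0661]), (0.91, [0.5038, -0.0067, 0.0708])]
disc4 [(0.96, [0.5133, 0.0623, 0.0661]), (0.91, [0.5038, -0.0067, 0.0708])]
spool [(0.44, [0.5406, 0.256, 0.0717])]
weight [(0.71, [0.7377, -0.2267, 0.0031]), (0.65, [0.5011, -0.0706, 0.0729])]
jar [(0.79, [0.583, 0.3445, -0.0017])]
wrist {'fx': 323.78543833500976, 'fy': 323.78543833500976, 'cx': 275.7641680692176, 'cy': 211.66088994653313, 'position': array([0.06518942, 0.57456176, 0.38424861]), 'orientation': array([0.08944079, 0.77750965, 0.61834523, 0.07161193])}
case []
disc1 []
disc2 []
disc3 []
disc4 []
spool []
weight []
jar []
1.35 [-4.28301934e-05  7.82577881e-01  6.22552692e-01  5.96706574e-05] 0.025
```

View pics/a_scene.png

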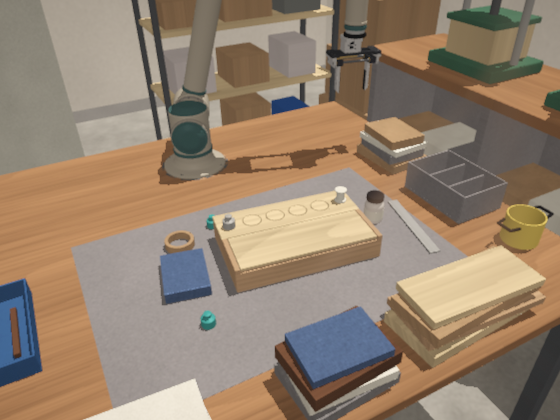

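View pics/a_side.png

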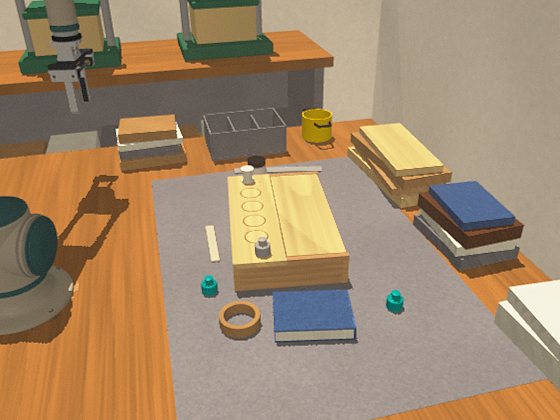

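Run:
```python
from plant import r, gripper_to, inverse_kinematics, vision, models, telemetry
for n in ("scene","side"):
    vision.snapshot(n)
    for d in models.mark_of("disc1",n): print(n,d["score"],d["at"])
```

```text
scene 0.86 [0.5256, 0.1233, 0.0693]
scene 0.79 [0.5271, 0.1892, 0.0689]
scene 0.79 [0.5084, 0.0574, 0.073]
scene 0.77 [0.502, -0.0074, 0.0723]
side 0.83 [0.5031, -0.0098, 0.073]
side 0.79 [0.5282, 0.1905, 0.0705]
side 0.72 [0.5193, 0.1246, 0.0724]
side 0.69 [0.5091, 0.0617, 0.0677]
```

```bash
cat > h.py <<'E'
from plant import r, gripper_to, inverse_kinematics, vision, models, telemetry
import numpy as np, cv2
T=telemetry
D=np.array([[.5285,.1903],[.5203,.1247],[.5120,.0592],[.5038,-.0063]])
a=np.arctan2(D[0,1]-D[3,1],D[0,0]-D[3,0]); Q=[0,np.cos(a/2),np.sin(a/2),0]
N=r.nose_length
def press(i,g=8,depth=.008):
    r.move_l([*D[i],.088+N],vel=.12)
    f0=T.current_wrist_force()
    c=r.move_l([*D[i],.066+N-.0],vel=.02,guard=1.2); z1=T.current_ee_pos()[2]-N; f1=T.current_wrist_force()-f0
    s=r.move_l([*D[i],z1-depth+N],vel=.015,guard=g); p=T.current_ee_pos(); f2=T.current_wrist_force()-f0
    print(i+1,"contact",c,round(z1,4),np.round(f1,2),"stop",s,round(p[2]-N,4),np.round(f2,2),"t",T.current_t())
    return z1,p[2]-N
E
python3 - <<'E'
from h import *
gripper_to(0.0,10); print(T.current_t(),T.current_opening())
print([np.round(T.current_wrist_force(),2) for _ in range(4)])
r.move_to([*D[0],.13+N],Q); print(T.current_t(),T.current_ee_pos())
im=vision.snapshot("wrist"); cv2.imwrite("pics/b_wrist.png",im[:,:,::-1])
c=vision.get_calibration("wrist")
from scipy.spatial.transform import Rotation as R
w,x,y,z=c["orientation"]; M=R.from_quat([x,y,z,w])
for d in D:
    p=M.inv().apply(np.array([*d,.07])-c["position"]); print(c["fx"]*p[0]/p[2]+c["cx"],c["fy"]*p[1]/p[2]+c["cy"])
for d in models.mark_of("disc1","wrist"): print(d["score"],d["at"])
E
```

```text
2.9667 0.0005538545926776946
[array([0.45, 0.09, 0.28]), array([0.45, 0.09, 0.28]), array([0.45, 0.09, 0.28]), array([0.45, 0.09, 0.28])]
4.95 [0.52825335 0.19115375 0.15516904]
275.0144369033329 224.69315538015522
188.57440142745975 224.67815441772223
102.18224457261454 224.5223278379806
15.764364994843618 224.4916373474689
```

View pics/b_wrist.png

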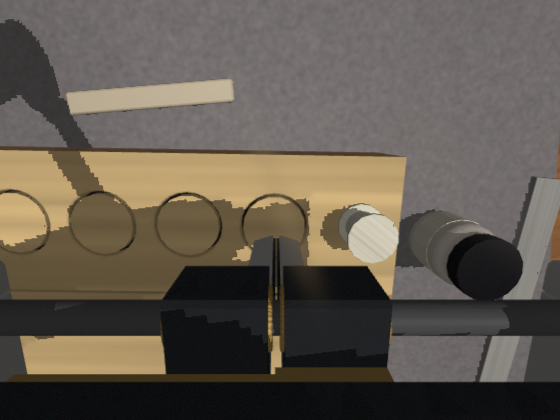

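The wrist view shows disc1 at about (275, 223), disc2 (188, 223), disc3 (102, 223). My estimates project to within 2 px of these. The spool, at (368, 235), is clear of the fingers.

Run:
```python
from h import *
press(0)
r.move_l([*D[0],.088+N],vel=.1)
im=vision.snapshot("side"); cv2.imwrite("pics/c_side.png",im[:,:,::-1]); print(T.current_t())
```

```text
1 contact True 0.0693 [0.27 0.55 1.88] stop True 0.0653 [-0.84  0.36  5.68] t 6.7917
7.225
```

View pics/c_side.png

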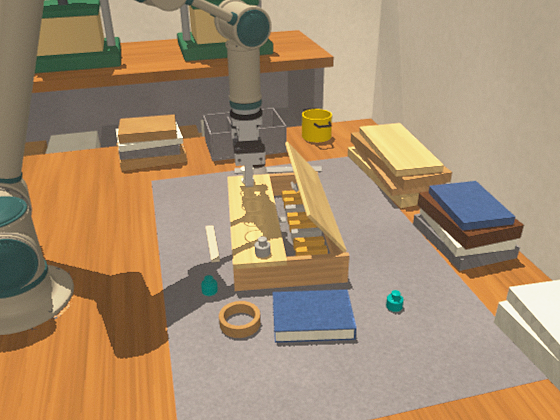

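Disc1 gave about 4 mm and the flap is swinging up (edge near (290, 145)–(340, 245)). I'm moving straight up, then back, and checking again.

Run:
```python
from h import *
r.move_l([*D[0],.16+N],vel=.1)
r.move_l([.43,.20,.23+N],vel=.15)
r.hold(1.5)
ims=[vision.snapshot(n) for n in ("scene","side")]
cv2.imwrite("pics/d_scene.png",ims[0][:,:,::-1]);cv2.imwrite("pics/d_side.png",ims[1][:,:,::-1])
for t in ("spool","weight","jar"): print(t,[(d["score"],d["at"]) for d in models.mark_of(t,"side")])
print(T.current_t(),T.current_ee_pos(),T.current_wrist_force())
```

```text
spool [(0.77, [0.537, 0.2548, 0.0706])]
weight [(0.73, [0.5398, 0.2541, 0.0714]), (0.59, [0.5006, -0.07, 0.0697]), (0.51, [0.7395, -0.2266, 0.0047]), (0.25, [0.5102, 0.0642, 0.0684])]
jar [(0.8, [0.5839, 0.3448, 0.0023])]
10.8 [0.42998444 0.20000349 0.25499864] [0.45633922 0.01933598 1.00852896]
```

View pics/d_scene.png

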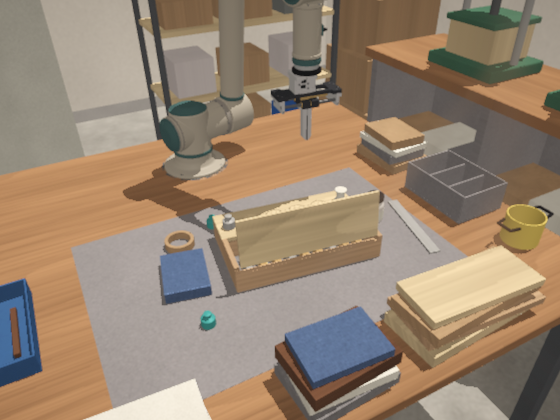

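View pics/d_side.png

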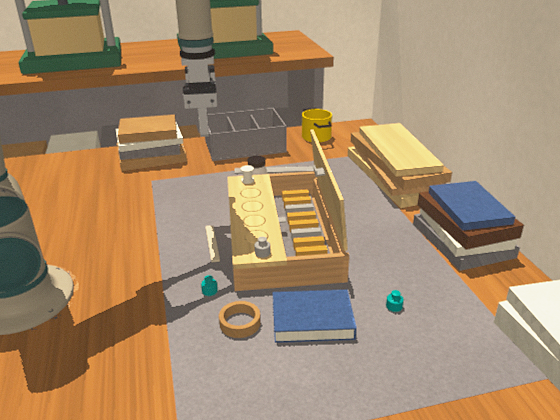

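Both views show the flap nearly upright, with its free edge in the side view running from (313, 133) to (343, 215). The spool and weight are still standing where they were. I'll check the flap's angle by projection before handing in.

Run:
```python
from h import *
from scipy.spatial.transform import Rotation as R
ey=np.array([np.cos(a),np.sin(a),0]); ex=np.array([ey[1],-ey[0],0])
o=np.append(D.mean(0),0)+.065*ex
c=vision.get_calibration("side"); w,x,y,z=c["orientation"]; M=R.from_quat([x,y,z,w])
for th in (1.2,1.35,1.45):
  for s in (.181,-.181):
    P=o+(.12-.125*np.cos(th))*ex+s*ey+[0,0,.07+.125*np.sin(th)]
    p=M.inv().apply(P-c["position"]); print(th,s,c["fx"]*p[0]/p[2]+c["cx"],c["fy"]*p[1]/p[2]+c["cy"])
A=cv2.imread("pics/d_side.png"); cv2.imwrite("pics/e_crop.png",cv2.resize(A[110:270,220:370],None,fx=3.7,fy=3.7))
```

```text
1.2 0.181 299.84359814028915 131.8124018710863
1.2 -0.181 329.2891893486357 202.49112681876187
1.35 0.181 306.82437963237265 129.37583886649958
1.35 -0.181 338.3606340749967 199.40962912157406
1.45 0.181 311.6155082464602 128.29915300553571
1.45 -0.181 344.56290481323435 198.00978692490722
```

View pics/e_crop.png

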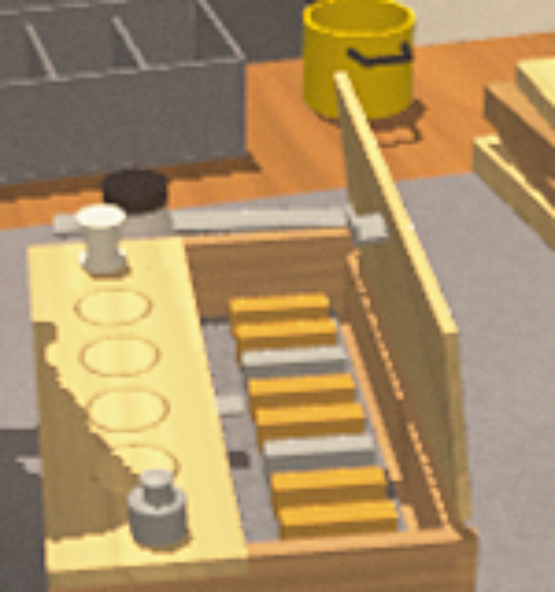

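```bash
python3 -c "
from h import *
r.sign_off(); print(T.current_t())"
```

```text
the job is handed in; nothing more can be done
the job is handed in; nothing more can be done
```

The flap is fully open and the job is handed in. Disc1, the leftmost and the first one I pressed, turned out to be the catch. I pressed it with the closed fingertips: it gave about 4 mm at roughly 5.7 N and the flap sprang up. I then moved the hand up and back, well clear of the case.

**Last checks, at about 10.8 s on the robot's clock:**
- **Flap:** the corners of its free edge in the side view are within about 2 px of where they should be at 1.45 rad.
- **Spool, weight and jar:** all three are standing, each within about 4 mm of where they were first found, which is the detector's accuracy. The detector also labelled the spool as "weight" once, but the picture shows both in place.
- **Straightedge, book, tape and folder:** they look undisturbed in the pictures; I did not measure them.
- **Wrist force:** it read about 1 N with the hand in free air, which I took as sensor drift, since nothing was being touched.

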